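# Hang the lining-paper roll on its axle

### The arm

A 6-joint arm with a two-finger parallel gripper is mounted at the origin on the work surface. World frame = base frame: x ahead of the robot, y to its left, z up, the work surface at z = 0. Lengths are in mm, angles in rad, forces in N, time in s.
With the tool pointing down it reaches from about 350 to 975 mm from the base axis. Payload 7.1 kg.
Tool frame: the origin (TCP) lies midway between the tips of the shut fingers; the grasp point (between the pads) lies 19 mm behind it; z points along the fingers, y is the line along which they close (so a half turn about z gives the same grasp; the last joint's range is limited). The gripper opens to 88 mm and grips with 3 to 60 N. Pads are 20 mm wide; open, the fingers measure 115 mm over their backs; the gripper's body (75 mm by 178 mm) begins 61 mm behind the grasp point.
Start: joints at [-1.308, 0.423, 1.63, -0, 1.089, -0.019], TCP at [173.821, -600.326, 222.675] pointing down, gripper open.
Joint ranges: [-3, 3], [-0.9, 2.11], [0.09, 2.58], [-1.31, 4.45], [0.11, 2.69], [-2.54, 2.54]. Speed limits (rad/s): [2.39, 2.39, 3.01, 3.14, 3.14, 3.14].

### API

Orientations are given as a rotation vector (axis times angle).
In Python, from workcell import ctrl gives the robot as it stands.
- The arm moves only by the shell command python3 -m inch 'ROWS' [OPENING]. ROWS is JSON, a list of rows, each an object with "xyz": the shift along the tool's x, y, z in mm, a list of three; "rot": the turn, a rotation vector about the tool's x, y, z in rad, a list of three. In form: [{"xyz": [dx, dy, dz], "rot": [ax, ay, az]}, ...]. A call has 1 to 12 rows; each row is the pose to reach, as a shift and turn from the pose commanded when the call began, along the tool's axes at that moment; what a row does not reach only later rows make up. A row lasts 1/12 s, in which the tool goes at most 41.7 mm and 7.16 degrees, less where a joint would pass 70% of its speed; a pose out of reach is approached as far as the arm can. A call with a gripper value outside its range is refused whole. OPENING is the closure in counts, from 0 (fully open) to 255 (shut), set as the call begins (- or left out, the last holds). The fingers move at their own pace and stop on an object; the grip force is fixed at half the most. Time passes only in rows, so rows that repeat a pose let the fingers close. It gives the time, the measured TCP pose, the force, the opening and the grip force at its end, in the units of the state.
- ctrl.get_obs(): the state, without advancing time (a new reading comes with each control period).
- ctrl.get_image(name): name is "side" or "top" or "wrist"; returns the picture (384x512x3 uint8, red, green, blue); there is no depth.
- ctrl.camera_model(name): a dict with "fx", "fy", "cx", "cy" (pixels), "position" and "attitude" of the camera in the world. Camera axes: x right, y up, looking along -z (the intrinsics and any distortion apply to the point x, -y, -z); pixel columns grow to the right and rows downward; lengths in mm; the calibration is good to about 2 mm. A picture is of the moment at which its call begins: read the wrist's pose just before it. camera_model takes no time and is no camera call; for the wrist camera it gives the pose at the moment of the call.
- ctrl.close_job(): hands the job in; it is judged then, once.
The state is a dict: "t": time; "qpos": joint angles; "qvel": joint speeds; "joint_torque": joint torques, N m; "ee_pos": TCP position; "orientation": TCP orientation; "ft_force": force on the tool from outside, world axes, zero at the start; "moment": the same for the moment, N m; "width": finger opening in mm; "grasp_force": force on a finger pad.
Only numpy, scipy, OpenCV 4.12 (cv2) and the standard library are available. Lean on these libraries where they do the work, as an engineer would, in place of code of your own. Each camera call takes 0.05 s, during which the arm holds its last target. There are 200 camera calls.

### The job

Fit the slim steel axle to the cake-lining paper dispenser: thread it through the hole in the open end plate and through the core of the paper roll into the far socket, and push it on until you feel it sit against the stop hidden inside, which is set deeper or shallower each time. Press it home gently, without ramming the stop, then let go. Leave the thick rolling pin, the bowls and the jar where they are.

Things in the scene. Friction and masses are not known exactly. Their poses are not given: they have to be found in the camera images.
- dispenser: Fixed paper dispenser: white base 110 (x) by 168 (y) by 45 mm high, two upright steel end plates 90 mm wide (x), tops 120 mm above the table. Origin: on the table under the middle of the gap between the plates. The holes lie on one level line along its y axis (x = 0, z = 100 mm). The axle goes in only from -y towards +y; when home, its middle is between y = -16 and +1 mm.
- entry (a point): Centre of the round 17.5 mm through hole on the outer face of the open end plate (12 mm thick; outer face at y = -72 mm of the dispenser). Axes as the dispenser's. With the axle home, 12 to 29 mm of it stands out here.
- socket (a point): Centre of the mouth of the blind 17.5 mm socket on the inner face (y = +60 mm of the dispenser) of the far end plate. Unseen, 9 to 26 mm inside (anew each time), is a stop with a firm rubber face, 6 N per mm for 3 mm, then rigid. Feeding drag is a few N, so a firm 5 to 15 N with the end over 8 mm inside is the stop: the axle is home. Over 30 N harms it. Axes as the dispenser's.
- roll: Loose paper roll, about 0.25 kg, 76 mm across, 112 mm long, lying along the dispenser's y axis in a sloping bed between the end plates, some 4 mm of play at each end. Origin: its centre. Its core bore is 22 mm and lies within about 1 mm of the line of the holes.
- axle_center (a point): Middle of the axle: plain steel rod 16 mm thick, 170 mm long, along its own y axis, both ends alike with a 2.5 mm bevel; 0.11 to 0.22 kg. At first level, 45 mm above the table, in a fixed grey rest 56 mm wide with a base 8 mm thick and two notched plates (10 mm thick, tops at 47 mm) centred 55 mm either side of the rod's middle; free between them.
- pin_center (a point): Middle of a thick steel rolling pin, 28 mm thick and 160 mm long, along its own y axis, lying in a similar rest. It does not fit the dispenser: leave it.
- mixing_bowl: Loose steel bowl, 170 mm across and 70 mm high; origin at the middle of its foot. Bystander.
- white_bowl: Loose white bowl, 100 mm across and 45 mm high; origin at the middle of its foot. Bystander.
- jar: Loose glass jar with a steel lid, 60 mm across and 70 mm high; origin at the middle of its foot. Bystander.
Mind the look-alikes: they are no part of the job. What is shaped like the dispenser but blue or purple is not meant.

How it is judged (in metres and radians):
On the way, in this order (a step that is already met when the one before it is completed fails the run):
1. the axle's leading end is through the open end plate and into the roll's core (y of axle_center in the frame of dispenser between -0.127 and 0 m and x of axle_center in the frame of dispenser between -0.012 and 0.012 m and z of axle_center in the frame of dispenser between 0.088 and 0.112 m and angle between the y axis of axle_center and the y axis of dispenser, either way round below 0.2 rad), for 0.1 s.
2. the axle is in the far socket and is pressed against the hidden stop (3 N or more) (y of axle_center in the frame of dispenser between -0.019 and 0.005 m and x of axle_center in the frame of dispenser between -0.004 and 0.004 m and z of axle_center in the frame of dispenser between 0.096 and 0.104 m and angle between the y axis of axle_center and the y axis of dispenser, either way round below 0.04 rad and contact force between axle and buffer_c0 above 3 N), for 0.02 s.
At the end, for the whole second after the job is handed in: The axle, once pressed on the stop, lies through the open end plate and roll core with its end in the far socket (its middle at y = -19 to +5 mm of the dispenser), within 4 mm and 0.04 rad of the line of the holes, the roll on it (centres within 25 mm), at rest (y of axle_center in the frame of dispenser between -0.019 and 0.005 m and x of axle_center in the frame of dispenser between -0.004 and 0.004 m and z of axle_center in the frame of dispenser between 0.096 and 0.104 m and angle between the y axis of axle_center and the y axis of dispenser, either way round below 0.04 rad and distance between roll and axle_center below 0.025 m and linear speed of axle below 0.02 m/s); the robot touches nothing.
It fails at once if the rolling pin is shifted by more than 30 mm (distance of pin_center from where it was at the start of the episode above 0.03 m).
It fails at once if a bowl or the jar is shifted by more than 30 mm (distance of any of mixing_bowl, white_bowl, jar from where it was at the start of the episode above 0.03 m).
It fails at once if the stop is rammed with more than 30 N (contact force between axle and buffer_c0 above 30 N).
It also fails if it takes over 61 s, if anything falls off the work surface, if the arm or the gripper's body presses on something with over 40 N, if the wrist force passes 120 N, or if a joint passes its speed limit or range.

## Working session

There is one attempt and no reset: what is moved stays moved. The work goes in short steps, Python scripts to look and compute and a shell command to move; the robot and the scene stay as the last step left them, time stands still between calls to the robot, and variables do not carry over. Pictures are saved under pics/ and viewed, at most 10 in all, crops included, and the job is handed in when it is done.

```bash
mkdir -p pics; ls; python3 - <<'E'
from workcell import ctrl
import cv2,numpy as np
for n in("top","side"):
    print(n,ctrl.camera_model(n)); cv2.imwrite(f"pics/{n}0.png",ctrl.get_image(n)[...,::-1])
print(ctrl.camera_model("wrist"));print(ctrl.get_obs())
E
```

```text
pics
top {'fx': 348.4724474592452, 'fy': 348.4724474592452, 'cx': 248.23582597753588, 'cy': 190.7979530141383, 'position': array([ 463.71520092,  125.6595096 , 1054.74152372]), 'attitude': array([ 0.02547331, -0.0432589 , -1.54904066])}
side {'fx': 475.23751527506204, 'fy': 475.23751527506204, 'cx': 249.30649811015084, 'cy': 191.92550403842816, 'position': array([ 337.86527815, 1226.32207324,  869.41263739]), 'attitude': array([ 0.10193264, -1.37142825, -2.63450487])}
{'fx': 293.57835653091905, 'fy': 293.57835653091905, 'cx': 253.59519329344653, 'cy': 191.47149617622154, 'position': array([ 241.4467448 , -579.64108209,  383.81688443]), 'attitude': array([-0.22810783,  0.17359127, -1.28089779])}
{'t': 0.1, 'qpos': array([-1.30801180e+00,  4.23766343e-01,  1.63060220e+00,  5.52651647e-06,
        1.08861604e+00, -1.90103103e-02]), 'qvel': array([-0.00116399, -0.00099539, -0.00312802,  0.00075674,  0.00165811,
       -0.00145228]), 'joint_torque': array([-6.02657310e-04, -5.45617747e+01, -2.74326289e+01,  6.44889800e-02,
        1.88649469e-02, -3.74887270e-05]), 'ee_pos': array([ 173.68890087, -599.85532873,  221.98270746]), 'orientation': array([-3.10909268e+00, -4.40981087e-01,  2.58094473e-04]), 'ft_force': array([ 0.14778161, -1.69906826, -0.33600552]), 'moment': array([-0.01560424, -0.01068857, -0.00264758]), 'grasp_force': 0.0, 'width': 88.00222017265959}
```

View pics/top0.png

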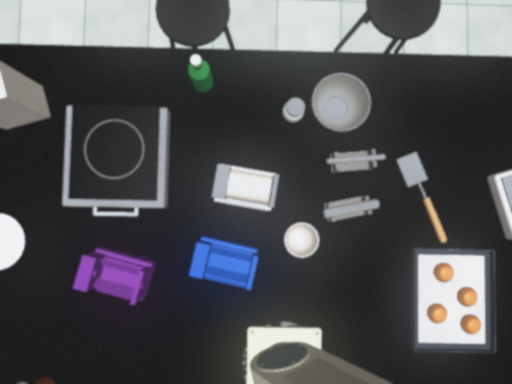

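View pics/side0.png

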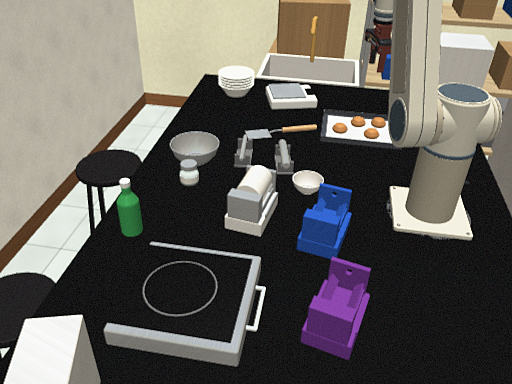

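Top view: the white dispenser is at about (245,187), its thick (socket) plate on the left and thin (open) plate on the right near (273,190). Two rods lie in rests, at (355,158) and (351,208). The blue and purple dispensers are decoys.

```bash
cat > h.py <<'E'
from workcell import ctrl
import cv2,numpy as np
from scipy.spatial.transform import Rotation as R
def ray(m,px):
    px=np.atleast_2d(px).astype(float)
    d=np.c_[(px[:,0]-m['cx'])/m['fx'],-(px[:,1]-m['cy'])/m['fy'],-np.ones(len(px))]
    return R.from_rotvec(m['attitude']).apply(d)
def plane(m,px,z):
    d=ray(m,px); return m['position']+d*((z-m['position'][2])/d[:,2])[:,None]
def proj(m,p):
    c=R.from_rotvec(m['attitude']).inv().apply(np.atleast_2d(p)-m['position'])
    return np.c_[m['cx']-m['fx']*c[:,0]/c[:,2],m['cy']+m['fy']*c[:,1]/c[:,2]]
E
python3 - <<'E'
from h import *
m=ctrl.camera_model("top"); im=cv2.imread("pics/top0.png")
print("slim",plane(m,[[327,161],[385,156],[356,158.5]],45)); print("thick",plane(m,[[325,212],[379,204]],50))
print("plates z120",plane(m,[[220,165],[214,198],[278,177],[272,208]],120))
cv2.imwrite("pics/c1.png",cv2.resize(im[130:230,200:400],None,fx=4,fy=4,interpolation=cv2.INTER_CUBIC))
E
```

```text
slim [[ 600.2280425  -113.39305887   45.        ]
 [ 618.80339564 -283.41785681   45.        ]
 [ 609.5035604  -198.29416656   45.        ]]
thick [[ 451.53580535 -108.09290726   50.        ]
 [ 477.94204676 -264.50148917   50.        ]]
plates z120 [[572.70558401 192.93091482 120.        ]
 [483.56965971 206.79260299 120.        ]
 [543.79563995  36.13918813 120.        ]
 [460.09859373  50.78589846 120.        ]]
```

View pics/c1.png

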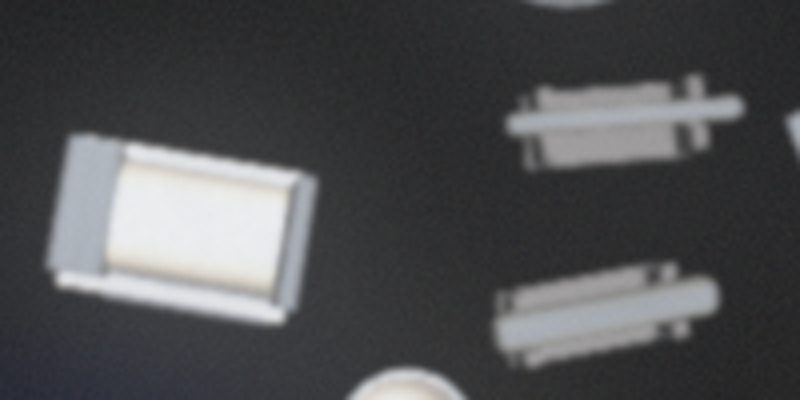

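Both crops agree. The upper rod at (355,158) is slim and about 171 mm long, so it is the axle. The lower rod at (351,208) is fatter and about 158 mm long, so it is the pin and stays put. The white unit with the roll is the dispenser: it is open on the right, with its thick plate on the left.

```bash
cat >> h.py <<'E'
def delta(x,y,ztcp,adeg):
    """tool-frame shift (mm) and turn (rad) to TCP xyz, pointing down, tool x at yaw adeg"""
    o=ctrl.get_obs(); R0=R.from_rotvec(o['orientation'])
    Rt=R.from_euler('z',adeg,degrees=True)*R.from_euler('x',180,degrees=True)
    print('xyz',R0.inv().apply(np.array([x,y,ztcp])-o['ee_pos']).round(1),'rot',(R0.inv()*Rt).as_rotvec().round(4))
E
python3 -c "
from h import *
delta(613,-233,170,96.2)"
```

```text
xyz [ 524.  -230.2   52.3] rot [-1.1000e-03 -1.0000e-03 -1.3972e+00]
```

```bash
P='{"xyz":[524,-230,52],"rot":[-0.001,-0.001,-1.397]}'; python3 -m inch '[{"xyz":[524,-230,52],"rot":[-0.001,-0.001,-1.397]},{"xyz":[524,-230,52],"rot":[-0.001,-0.001,-1.397]},{"xyz":[524,-230,52],"rot":[-0.001,-0.001,-1.397]},{"xyz":[524,-230,52],"rot":[-0.001,-0.001,-1.397]},{"xyz":[524,-230,52],"rot":[-0.001,-0.001,-1.397]},{"xyz":[524,-230,52],"rot":[-0.001,-0.001,-1.397]},{"xyz":[524,-230,52],"rot":[-0.001,-0.001,-1.397]},{"xyz":[524,-230,52],"rot":[-0.001,-0.001,-1.397]},{"xyz":[524,-230,52],"rot":[-0.001,-0.001,-1.397]},{"xyz":[524,-230,52],"rot":[-0.001,-0.001,-1.397]},{"xyz":[524,-230,52],"rot":[-0.001,-0.001,-1.397]},{"xyz":[524,-230,52],"rot":[-0.001,-0.001,-1.397]}]' 0
python3 -c "
from h import *
delta(613,-233,170,96.2)"
```

```text
t: 1.1
ee_pos: [557.2, -279.5, 176.9]
orientation: [2.09, 2.345, -0.002]
ft_force: [1.0, -1.2, 0.3]
width: 87.8
grasp_force: 0.0
xyz [39.8 60.7  6.9] rot [-0.0005  0.001   0.0065]
```

```bash
python3 -m inch '[{"xyz":[20,30,3],"rot":[0,0.001,0.006]},{"xyz":[40,61,7],"rot":[0,0.001,0.006]},{"xyz":[40,61,7],"rot":[0,0.001,0.006]},{"xyz":[40,61,7],"rot":[0,0.001,0.006]}]'
python3 - <<'E'
from h import *
m=ctrl.camera_model("wrist"); im=ctrl.get_image("wrist")[...,::-1]
cv2.imwrite("pics/w1.png",im); print(m, ctrl.get_obs()['ee_pos'])
p=proj(m,[[600.2,-113.4,45],[618.8,-283.4,45],[609.5,-198.3,45]]);print(p)
E
```

```text
t: 1.43
ee_pos: [613.1, -233.3, 169.5]
orientation: [-2.101, -2.335, 0.001]
ft_force: [0.4, -0.5, 0.2]
width: 88.1
grasp_force: 0.0
{'fx': 293.57835653091905, 'fy': 293.57835653091905, 'cx': 253.59519329344653, 'cy': 191.47149617622154, 'position': array([ 604.1275445 , -161.23575327,  331.28180232]), 'attitude': array([-0.26673671, -0.01291046,  0.10454105])} [ 612.09015139 -234.38695801  169.65890688]
[[255.18522732  55.76562027]
 [255.59728587 232.53311796]
 [255.41842737 151.01600702]]
```

View pics/w1.png

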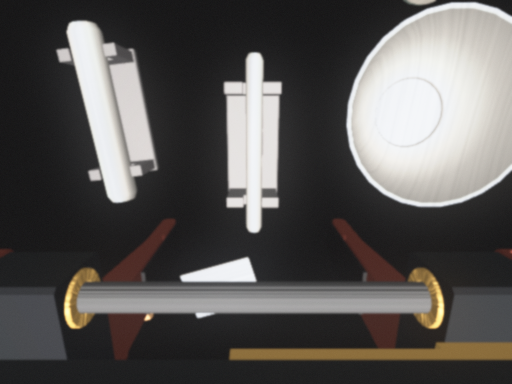

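The wrist view shows the slim axle from (255,53) to (254,232), where the projection put it, centred between the fingertips at (170,222) and (340,222). The pin is at upper left and the bowl at right.

```bash
python3 - <<'E'
from h import *
im=cv2.cvtColor(cv2.imread("pics/w1.png"),cv2.COLOR_BGR2GRAY).astype(float)
m=ctrl.camera_model("wrist")
for v in (60,110,150,175,222):
    r=im[v,225:290]; print(v,np.where(r>230)[0][[0,-1]]+225, end=' ')
    u=np.mean(np.where(r>230)[0][[0,-1]])+225; print(plane(m,[[u,v]],45).round(1))
c=im[:,255]; print(np.where(c[:260]>150)[0][[0,-1]], plane(m,[[255,52.5],[254.2,232.5]],45).round(1))
o=ctrl.get_obs(); print(o['ee_pos'],R.from_rotvec(o['orientation']).as_matrix().round(4))
E
```

```text
60 [250 260] [[ 599.5 -117.9   45. ]]
110 [249 260] [[ 603.6 -161.2   45. ]]
150 [248 259] [[ 606.5 -198.6   45. ]]
175 [248 259] [[ 609.1 -223.3   45. ]]
222 [249 258] [[ 614.3 -273.    45. ]]
[ 53 232] [[ 598.9 -111.8   45. ]
 [ 616.2 -284.7   45. ]]
[ 612.09015139 -234.38695801  169.65890688] [[-1.035e-01  9.946e-01 -1.400e-03]
 [ 9.946e-01  1.035e-01  0.000e+00]
 [ 1.000e-04 -1.400e-03 -1.000e+00]]
```

```bash
python3 -c "
from h import *
delta(611.1,-233,26,95.8)"
```

```text
xyz [  1.5  -0.6 143.7] rot [-0.0014 -0.0001  0.0024]
```

```bash
python3 -m inch '[{"xyz":[1,-0.6,36],"rot":[-0.001,0,0.002]},{"xyz":[1,-0.6,72],"rot":[-0.001,0,0.002]},{"xyz":[1,-0.6,108],"rot":[-0.001,0,0.002]},{"xyz":[1,-0.6,130],"rot":[-0.001,0,0.002]},{"xyz":[1,-0.6,143.5],"rot":[-0.001,0,0.002]},{"xyz":[1,-0.6,143.5],"rot":[-0.001,0,0.002]},{"xyz":[1,-0.6,143.5],"rot":[-0.001,0,0.002]}]' 0
python3 -m inch '[{"xyz":[0,0,0],"rot":[0,0,0]},{"xyz":[0,0,0],"rot":[0,0,0]},{"xyz":[0,0,0],"rot":[0,0,0]},{"xyz":[0,0,0],"rot":[0,0,0]},{"xyz":[0,0,0],"rot":[0,0,0]},{"xyz":[0,0,0],"rot":[0,0,0]},{"xyz":[0,0,0],"rot":[0,0,0]},{"xyz":[0,0,0],"rot":[0,0,0]}]' 255
```

```text
t: 2.07
ee_pos: [611.3, -235.0, 27.1]
orientation: [2.109, 2.328, 0.001]
ft_force: [0.4, 0.7, 0.9]
width: 87.6
grasp_force: 0.0
t: 2.73
ee_pos: [611.8, -234.0, 26.9]
orientation: [2.107, 2.329, 0.001]
ft_force: [-0.1, -0.7, 0.3]
width: 37.9
grasp_force: 0.0
```

```bash
python3 -m inch '[{"xyz":[0,0,0],"rot":[0,0,0]},{"xyz":[0,0,0],"rot":[0,0,0]},{"xyz":[0,0,0],"rot":[0,0,0]},{"xyz":[0,0,0],"rot":[0,0,0]},{"xyz":[0,0,0],"rot":[0,0,0]},{"xyz":[0,0,0],"rot":[0,0,0]}]' 255
python3 -m inch '[{"xyz":[0,0,0],"rot":[0,0,0]},{"xyz":[0,0,-10],"rot":[0,0,0]},{"xyz":[0,0,-40],"rot":[0,0,0]},{"xyz":[0,0,-80],"rot":[0,0,0]},{"xyz":[0,0,-115],"rot":[0,0,0]},{"xyz":[0,0,-145],"rot":[0,0,0]},{"xyz":[0,0,-145],"rot":[0,0,0]},{"xyz":[0,0,-145],"rot":[0,0,0]}]' 255
python3 -c "
from h import *
m=ctrl.camera_model('top')
# dispenser outer corners at z120: crop px/4+(200,130)
q=np.array([[68,138],[48,270],[316,178],[292,312]])/4+[200,130]
p=plane(m,q,120);print(p.round(1),(p[0]+p[1])/2,(p[2]+p[3])/2)"
```

```text
t: 3.23
ee_pos: [611.9, -234.1, 26.9]
orientation: [2.107, 2.329, 0.001]
ft_force: [0.2, -0.2, -0.3]
width: 15.6
grasp_force: 30.0
t: 3.9
ee_pos: [612.5, -234.5, 174.4]
orientation: [2.104, 2.326, 0.003]
ft_force: [0.4, 0.2, -2.3]
width: 15.2
grasp_force: 30.0
[[573.9 201.  120. ]
 [484.8 212.2 120. ]
 [550.6  33.6 120. ]
 [460.2  48.1 120. ]] [529.33411207 206.60379072 120.        ] [505.38086852  40.83195863 120.        ]
```

```bash
python3 -c "
from h import *
delta(504,33,200,81.8)"
```

```text
xyz [276.9 -81.2 -26.6] rot [0.005  0.0017 0.2432]
```

```bash
python3 -m inch '[{"xyz":[35,-10,-27],"rot":[0.005,0.001,0.05]},{"xyz":[75,-20,-27],"rot":[0.005,0.001,0.1]},{"xyz":[110,-32,-27],"rot":[0.005,0.001,0.15]},{"xyz":[150,-44,-27],"rot":[0.005,0.001,0.2]},{"xyz":[185,-54,-27],"rot":[0.005,0.001,0.243]},{"xyz":[220,-65,-27],"rot":[0.005,0.001,0.243]},{"xyz":[255,-75,-27],"rot":[0.005,0.001,0.243]},{"xyz":[277,-81,-27],"rot":[0.005,0.001,0.243]},{"xyz":[277,-81,-27],"rot":[0.005,0.001,0.243]},{"xyz":[277,-81,-27],"rot":[0.005,0.001,0.243]},{"xyz":[277,-81,-27],"rot":[0.005,0.001,0.243]},{"xyz":[277,-81,-27],"rot":[0.005,0.001,0.243]}]'
python3 - <<'E'
from h import *
m=ctrl.camera_model("wrist"); im=ctrl.get_image("wrist")[...,::-1]
np.save("w2.npy",m); cv2.imwrite("pics/w2.png",im); print(m,ctrl.get_obs()['ee_pos'])
E
```

```text
t: 4.9
ee_pos: [503.4, 32.7, 198.1]
orientation: [-2.373, -2.054, 0.005]
ft_force: [0.1, -0.1, -2.5]
width: 15.2
grasp_force: 30.0
{'fx': 293.57835653091905, 'fy': 293.57835653091905, 'cx': 253.59519329344653, 'cy': 191.47149617622154, 'position': array([512.9181922 , 104.30644907, 359.88471782]), 'attitude': array([-0.26635809,  0.02424194, -0.14259992])} [503.48537118  32.53294665 198.20150733]
```

View pics/w2.png

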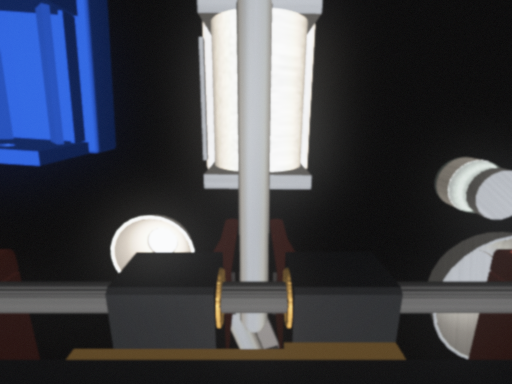

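The view from above shows the near (open) plate spanning about (204,180) to (311,180). The far plate is at the top, (198–322, 8), and the roll spans columns 213–307 under the held axle at column 254.

```bash
python3 - <<'E'
from h import *
im=cv2.imread("pics/w2.png")
a=cv2.resize(im[150:200,190:330],None,fx=5.5,fy=5.5,interpolation=cv2.INTER_CUBIC)
b=cv2.resize(im[0:50,190:330],None,fx=5.5,fy=5.5,interpolation=cv2.INTER_CUBIC)
cv2.imwrite("pics/c2.png",np.vstack([b,a]))
E
```

```text
(no output)
```

View pics/c2.png

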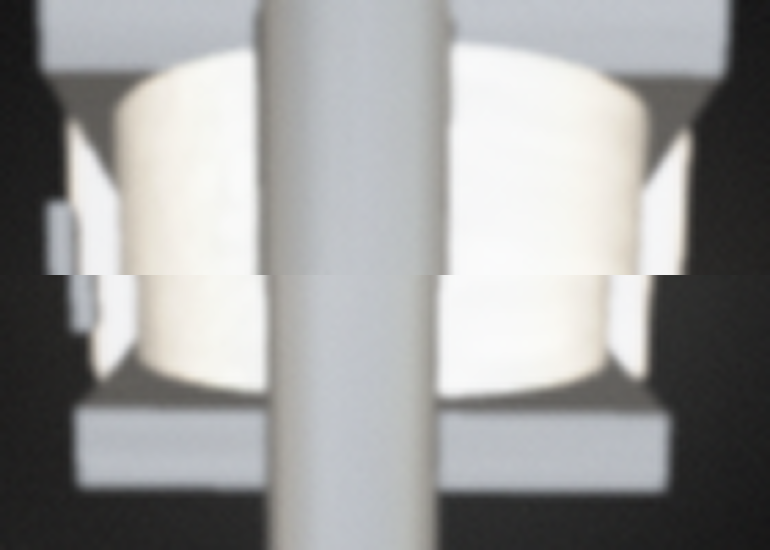

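```bash
python3 - <<'E'
from h import *
m=np.load("w2.npy",allow_pickle=True).item()
f=lambda x,y,o:[(x+.5)/5.5-.5+190,(y+.5)/5.5-.5+o]
n=lambda x,y:f(x,y-275,150)
pts=plane(m,[n(76,407),n(671,412),n(78,488),n(668,492),f(42,72,0),f(727,76,0)],120)
print(pts.round(1)); L=lambda i,j:np.linalg.norm(pts[i]-pts[j]).round(1)
print("widths(90)",L(0,1),L(2,3),L(4,5),"thick(12)",L(0,2),L(1,3))
mi,mo,mf=[(pts[i]+pts[i+1])/2 for i in(0,2,4)]
print("mid inner,outer,far",mi.round(1),mo.round(1),mf.round(1),"gap(120)",np.linalg.norm(mf-mi))
d=mf-mo; print("axis yaw",np.degrees(np.arctan2(d[1],d[0])))
for i,j in((0,1),(2,3),(4,5)):
    e=pts[i]-pts[j]; print("edge yaw+90",np.degrees(np.arctan2(e[1],e[0]))-90)
g=cv2.cvtColor(cv2.imread("pics/w2.png"),cv2.COLOR_BGR2GRAY).astype(float)
# rod edges by gradient
P=[]
for v in(20,60,100,140,195,205,210):
    r=cv2.GaussianBlur(g[v-2:v+3],(5,5),0).mean(0); dg=np.gradient(r)
    if v>190:
        l=230+np.argmax(dg[230:252]); rr=258+np.argmin(dg[258:280])
    else:
        l=230+np.argmin(dg[230:252]); rr=258+np.argmax(dg[258:280])
    P.append([(l+rr)/2,v]); print(v,l,rr,(l+rr)/2)
q=plane(m,P,ctrl.get_obs()['ee_pos'][2]+18); print(q.round(1))
k=np.polyfit(q[:,1],q[:,0],1);print("rod yaw",90-np.degrees(np.arctan(k[0])))
o=ctrl.get_obs();X=R.from_rotvec(o['orientation']).as_matrix();print(o['ee_pos'],"tool x yaw",np.degrees(np.arctan2(X[1,0],X[0,0])),X[:,2])
print("rod x at tcp y",np.polyval(k,o['ee_pos'][1]))
E
```

```text
[[463.1  60.8 120. ]
 [552.2  47.1 120. ]
 [461.   48.2 120. ]
 [550.6  34.7 120. ]
 [481.1 178.6 120. ]
 [570.5 165.1 120. ]]
widths(90) 90.2 90.6 90.5 thick(12) 12.7 12.5
mid inner,outer,far [507.7  53.9 120. ] [505.8  41.5 120. ] [525.8 171.9 120. ] gap(120) 119.29908595218015
axis yaw 81.279745084848
edge yaw+90 81.31145277399585
edge yaw+90 81.4161121128451
edge yaw+90 81.36203245317333
20 236 272 254.0
60 237 271 254.0
100 237 270 253.5
140 237 270 253.5
195 239 269 254.0
205 239 269 254.0
210 239 269 254.0
[[517.9 142.4 216.2]
 [515.6 126.4 216.2]
 [512.9 109.4 216.2]
 [510.2  91.1 216.2]
 [506.5  63.6 216.2]
 [505.7  58.3 216.2]
 [505.3  55.6 216.2]]
rod yaw 81.79107748002313
[503.48537118  32.53294665 198.20150733] tool x yaw 81.73135549688902 [-4.63558442e-03  7.38727938e-04 -9.99988983e-01]
rod x at tcp y 501.95275957970915
```

```bash
python3 -c "
from h import *
delta(486.6,-92,198,81.3)"
```

```text
xyz [-125.7    1.2    0.2] rot [-0.0047 -0.      0.0075]
```

```bash
python3 -m inch '[{"xyz":[-30,0.5,0],"rot":[-0.005,0,0.0075]},{"xyz":[-65,1,0],"rot":[-0.005,0,0.0075]},{"xyz":[-100,1.2,0],"rot":[-0.005,0,0.0075]},{"xyz":[-125.7,1.2,0],"rot":[-0.005,0,0.0075]},{"xyz":[-125.7,1.2,30],"rot":[-0.005,0,0.0075]},{"xyz":[-125.7,1.2,60],"rot":[-0.005,0,0.0075]},{"xyz":[-125.7,1.2,90],"rot":[-0.005,0,0.0075]},{"xyz":[-125.7,1.2,108],"rot":[-0.005,0,0.0075]},{"xyz":[-125.7,1.2,116],"rot":[-0.005,0,0.0075]},{"xyz":[-125.7,1.2,116],"rot":[-0.005,0,0.0075]},{"xyz":[-125.7,1.2,116],"rot":[-0.005,0,0.0075]},{"xyz":[-125.7,1.2,116],"rot":[-0.005,0,0.0075]}]'
python3 - <<'E'
from h import *
delta(486.6,-92,82,81.3)
m=ctrl.camera_model("wrist");o=ctrl.get_obs(); im=ctrl.get_image("wrist")[...,::-1]; np.save("w3.npy",m)
s=ctrl.get_image("side")[...,::-1]; t=ctrl.get_image("top")[...,::-1]
cv2.imwrite("pics/t3.png",t);cv2.imwrite("pics/s3.png",s)
ms=ctrl.camera_model("side"); mt=ctrl.camera_model("top")
d=np.array([.1503,.9886,0]); E=np.array([505.8,41.5,100])
print("side entry/tip px",proj(ms,[E,E-14*d]),proj(mt,[E,E-14*d]))
cv2.imwrite("pics/c3.png",np.hstack([im[:200,130:380],cv2.resize(s[120:240,200:330],None,fx=2,fy=2)[:200]])) 
np.save("o3",o['ee_pos'])
cv2.imwrite("pics/c3.png",cv2.resize(np.vstack([cv2.resize(im[:160,140:370],(460,320)),cv2.resize(t[165:215,205:320],(460,200))]),None,fx=1.1,fy=1.1))
E
```

```text
t: 5.95
ee_pos: [487.2, -91.4, 83.7]
orientation: [2.381, 2.046, 0.004]
ft_force: [-0.6, 0.7, -1.1]
width: 15.0
grasp_force: 30.0
xyz [-0.7 -0.6  1.7] rot [ 0.0031 -0.0002  0.001 ]
side entry/tip px [[261.35306948 172.79728469]
 [262.78058683 170.44011707]] [[275.10003676 191.36527194]
 [280.1225541  192.24028442]]
```

View pics/c3.png

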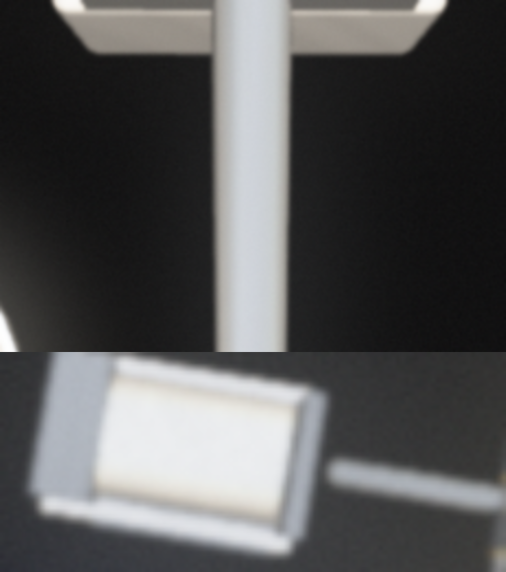

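The wrist crop shows the axle at column 252, centred on the base's front-face corners (92 and 412, midpoint 252). The top crop shows the axle tip at about (335,470), just short of the open plate and in line with it. I'll lower it about 1.5 mm and feed it in.

```bash
python3 -m inch '[{"xyz":[0,0,1.5],"rot":[0.002,0,0.001]},{"xyz":[3,0,1.5],"rot":[0.002,0,0.001]},{"xyz":[6,0,1.5],"rot":[0.002,0,0.001]},{"xyz":[9,0,1.5],"rot":[0.002,0,0.001]},{"xyz":[12,0,1.5],"rot":[0.002,0,0.001]},{"xyz":[14,0,1.5],"rot":[0.002,0,0.001]},{"xyz":[15,0,1.5],"rot":[0.002,0,0.001]},{"xyz":[15,0,1.5],"rot":[0.002,0,0.001]}]'
python3 -m inch '[{"xyz":[1.5,0,0],"rot":[0,0,0]},{"xyz":[3,0,0],"rot":[0,0,0]},{"xyz":[3,0,0],"rot":[0,0,0]}]'
```

```text
t: 6.77
ee_pos: [488.5, -75.8, 81.2]
orientation: [-2.382, -2.047, 0.001]
ft_force: [0.4, -0.3, -1.5]
width: 15.3
grasp_force: 30.0
t: 7.02
ee_pos: [489.0, -73.0, 81.2]
orientation: [-2.383, -2.046, 0.0]
ft_force: [0.4, -0.2, -2.1]
width: 14.7
grasp_force: 30.0
```

```bash
python3 -m inch '[{"xyz":[1.5,0,0],"rot":[0,0,0]},{"xyz":[3,0,0],"rot":[0,0,0]},{"xyz":[4.5,0,0],"rot":[0,0,0]},{"xyz":[5,0,0],"rot":[0,0,0]}]'
python3 -m inch '[{"xyz":[1.5,0,0],"rot":[0,0,0]},{"xyz":[3,0,0],"rot":[0,0,0]},{"xyz":[4.5,0,0],"rot":[0,0,0]},{"xyz":[5,0,0],"rot":[0,0,0]}]'
python3 -c "
from h import *
E=np.array([505.8,41.5]);d=np.array([.1503,.9886]);o=ctrl.get_obs();p=o['ee_pos'][:2]-E
print('s',p@d,'lat',p@[d[1],-d[0]],o['moment'])"
```

```text
t: 7.35
ee_pos: [489.8, -68.1, 81.2]
orientation: [-2.383, -2.046, 0.0]
ft_force: [0.1, -0.5, -2.3]
width: 15.4
grasp_force: 30.0
t: 7.68
ee_pos: [490.4, -63.1, 81.2]
orientation: [-2.382, -2.047, 0.0]
ft_force: [0.5, -0.7, -0.8]
width: 15.3
grasp_force: 30.0
s -105.71346660605269 lat 0.5439967958367076 [-0.11947242 -0.08918977 -0.05201701]
```

```bash
python3 -m inch '[{"xyz":[4,0,0],"rot":[0,0,0]},{"xyz":[8,0,0],"rot":[0,0,0]},{"xyz":[12,0,0],"rot":[0,0,0]},{"xyz":[16,0,0],"rot":[0,0,0]},{"xyz":[20,0,0],"rot":[0,0,0]},{"xyz":[24,0,0],"rot":[0,0,0]},{"xyz":[28,0,0],"rot":[0,0,0]},{"xyz":[30,0,0],"rot":[0,0,0]}]'
python3 -m inch '[{"xyz":[5,0,0],"rot":[0,0,0]},{"xyz":[10,0,0],"rot":[0,0,0]},{"xyz":[15,0,0],"rot":[0,0,0]},{"xyz":[20,0,0],"rot":[0,0,0]},{"xyz":[25,0,0],"rot":[0,0,0]},{"xyz":[30,0,0],"rot":[0,0,0]},{"xyz":[35,0,0],"rot":[0,0,0]},{"xyz":[40,0,0],"rot":[0,0,0]},{"xyz":[40,0,0],"rot":[0,0,0]}]'
python3 -c "
from h import *
E=np.array([505.8,41.5]);d=np.array([.1503,.9886]);o=ctrl.get_obs();p=o['ee_pos'][:2]-E
print('s',p@d,'lat',p@[d[1],-d[0]],o['moment'])"
```

```text
t: 8.35
ee_pos: [495.1, -33.1, 81.2]
orientation: [-2.382, -2.047, 0.0]
ft_force: [0.9, -0.7, -0.2]
width: 15.5
grasp_force: 30.0
t: 9.1
ee_pos: [501.3, 6.8, 81.3]
orientation: [-2.382, -2.047, -0.0]
ft_force: [-0.1, 1.4, 0.6]
width: 15.1
grasp_force: 30.0
s -34.94002912954068 lat 0.744810975009914 [ 0.12002594 -0.22049442 -0.02057638]
```

```bash
python3 -m inch '[{"xyz":[5,0,0],"rot":[0,0,0]},{"xyz":[10,0,0],"rot":[0,0,0]},{"xyz":[15,0,0],"rot":[0,0,0]},{"xyz":[17,0,0],"rot":[0,0,0]},{"xyz":[17,0,0],"rot":[0,0,0]}]'
python3 -m inch '[{"xyz":[0,0,0],"rot":[0,0,0]},{"xyz":[0,0,0],"rot":[0,0,0]},{"xyz":[0,0,0],"rot":[0,0,0]},{"xyz":[0,0,0],"rot":[0,0,0]},{"xyz":[0,0,0],"rot":[0,0,0]},{"xyz":[0,0,0],"rot":[0,0,0]}]' 130
python3 - <<'E'
from h import *
m=ctrl.camera_model("wrist");o=ctrl.get_obs(); im=ctrl.get_image("wrist")[...,::-1]
E=np.array([505.8,41.5]);d=np.array([.1503,.9886]);p=o['ee_pos'][:2]-E
print('s',p@d,'lat',p@[d[1],-d[0]]);cv2.imwrite("pics/w4.png",im)
E
```

```text
t: 9.52
ee_pos: [503.8, 23.4, 81.3]
orientation: [-2.382, -2.047, -0.0]
ft_force: [2.1, 0.6, 1.2]
width: 15.3
grasp_force: 30.0
t: 10.02
ee_pos: [503.4, 22.6, 81.1]
orientation: [-2.382, -2.046, 0.001]
ft_force: [-0.1, 0.7, 0.6]
width: 42.8
grasp_force: 0.0
s -19.042974355232342 lat 0.43446063945934843
```

View pics/w4.png

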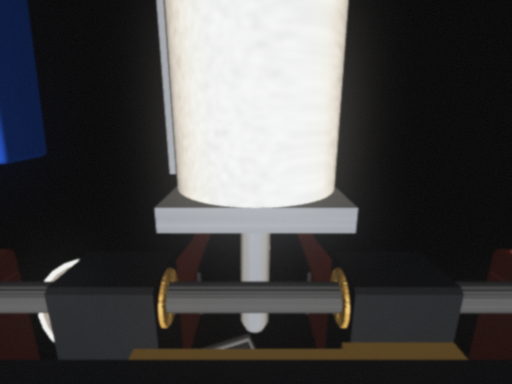

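The picture shows the axle running through the open plate at (255,230), with its tail end at about (255,332) between the open fingers. It rests in the roll. Next I'll back up 45 mm and regrip near the tail.

```bash
python3 -m inch '[{"xyz":[-10,0,0],"rot":[0,0,0]},{"xyz":[-22,0,0],"rot":[0,0,0]},{"xyz":[-34,0,0],"rot":[0,0,0]},{"xyz":[-45,0,0],"rot":[0,0,0]},{"xyz":[-45,0,0],"rot":[0,0,0]},{"xyz":[-45,0,0],"rot":[0,0,0]}]'
python3 -m inch '[{"xyz":[0,0,0],"rot":[0,0,0]},{"xyz":[0,0,0],"rot":[0,0,0]},{"xyz":[0,0,0],"rot":[0,0,0]},{"xyz":[0,0,0],"rot":[0,0,0]},{"xyz":[0,0,0],"rot":[0,0,0]},{"xyz":[0,0,0],"rot":[0,0,0]},{"xyz":[0,0,0],"rot":[0,0,0]},{"xyz":[0,0,0],"rot":[0,0,0]}]' 255
python3 -m inch '[{"xyz":[4,0,0],"rot":[0,0,0]},{"xyz":[8,0,0],"rot":[0,0,0]},{"xyz":[12,0,0],"rot":[0,0,0]},{"xyz":[16,0,0],"rot":[0,0,0]},{"xyz":[19,0,0],"rot":[0,0,0]},{"xyz":[20,0,0],"rot":[0,0,0]},{"xyz":[20,0,0],"rot":[0,0,0]}]'
```

```text
t: 10.57
ee_pos: [496.6, -22.9, 81.2]
orientation: [-2.385, -2.044, 0.001]
ft_force: [0.1, -0.2, -0.1]
width: 42.8
grasp_force: 0.0
t: 11.23
ee_pos: [496.8, -21.6, 81.2]
orientation: [-2.382, -2.046, 0.0]
ft_force: [0.7, 1.9, -0.4]
width: 14.6
grasp_force: 30.0
t: 11.82
ee_pos: [499.7, -1.6, 81.1]
orientation: [-2.382, -2.047, 0.001]
ft_force: [0.3, 0.6, -0.5]
width: 14.5
grasp_force: 30.0
```

```bash
python3 -m inch '[{"xyz":[2,0,0],"rot":[0,0,0]},{"xyz":[4,0,0],"rot":[0,0,0]},{"xyz":[6,0,0],"rot":[0,0,0]},{"xyz":[8,0,0],"rot":[0,0,0]}]'
python3 -m inch '[{"xyz":[1,0,0],"rot":[0,0,0]},{"xyz":[2,0,0],"rot":[0,0,0]},{"xyz":[2,0,0],"rot":[0,0,0]}]'
python3 -m inch '[{"xyz":[1,0,0],"rot":[0,0,0]},{"xyz":[2,0,0],"rot":[0,0,0]},{"xyz":[2,0,0],"rot":[0,0,0]}]'
```

```text
t: 12.15
ee_pos: [500.9, 6.0, 81.2]
orientation: [-2.383, -2.046, 0.001]
ft_force: [-0.6, -1.2, -1.1]
width: 14.9
grasp_force: 30.0
t: 12.4
ee_pos: [501.3, 8.0, 81.2]
orientation: [-2.382, -2.046, 0.001]
ft_force: [0.5, -0.7, -0.4]
width: 15.0
grasp_force: 30.0
t: 12.65
ee_pos: [501.6, 9.9, 81.2]
orientation: [-2.383, -2.046, 0.0]
ft_force: [-0.6, -1.1, -1.5]
width: 14.3
grasp_force: 30.0
```

```bash
python3 -m inch '[{"xyz":[1,0,0],"rot":[0,0,0]},{"xyz":[2,0,0],"rot":[0,0,0]},{"xyz":[2,0,0],"rot":[0,0,0]}]'
```

```text
t: 12.9
ee_pos: [502.0, 12.0, 81.2]
orientation: [-2.383, -2.046, 0.0]
ft_force: [0.6, 0.2, -1.2]
width: 14.7
grasp_force: 30.0
```

```bash
for i in 1 2 3; do python3 -m inch '[{"xyz":[0.7,0,0],"rot":[0,0,0]},{"xyz":[1.4,0,0],"rot":[0,0,0]},{"xyz":[2,0,0],"rot":[0,0,0]},{"xyz":[2,0,0],"rot":[0,0,0]}]' | grep -E "ee_pos|ft|width"; done
```

```text
ee_pos: [502.3, 13.9, 81.2]
ft_force: [0.3, -0.1, -1.9]
width: 14.6
ee_pos: [502.6, 15.9, 81.2]
ft_force: [0.5, -1.9, -2.7]
width: 14.9
ee_pos: [502.9, 17.8, 81.2]
ft_force: [1.6, -1.0, -2.2]
width: 14.6
```

```bash
python3 -m inch '[{"xyz":[0.5,0,0],"rot":[0,0,0]},{"xyz":[1,0,0],"rot":[0,0,0]},{"xyz":[1,0,0],"rot":[0,0,0]}]' | grep -E "ee_pos|ft|width"
python3 -m inch '[{"xyz":[0.5,0,0],"rot":[0,0,0]},{"xyz":[1,0,0],"rot":[0,0,0]},{"xyz":[1,0,0],"rot":[0,0,0]}]' | grep -E "ee_pos|ft|width"
```

```text
ee_pos: [503.0, 18.8, 81.2]
ft_force: [1.5, -3.1, -2.9]
width: 14.4
ee_pos: [503.1, 19.8, 81.2]
ft_force: [1.9, -3.2, -2.8]
width: 14.7
```

```bash
python3 -m inch '[{"xyz":[0.5,0,0],"rot":[0,0,0]},{"xyz":[1,0,0],"rot":[0,0,0]},{"xyz":[1,0,0],"rot":[0,0,0]}]' | grep -E "ee_pos|ft|width"
```

```text
ee_pos: [503.3, 20.8, 81.2]
ft_force: [2.0, -2.9, -2.7]
width: 14.7
```

```bash
python3 -m inch '[{"xyz":[0.5,0,0],"rot":[0,0,0]},{"xyz":[1,0,0],"rot":[0,0,0]},{"xyz":[1,0,0],"rot":[0,0,0]}]' | grep -E "ee_pos|ft|width"
```

```text
ee_pos: [503.5, 21.8, 81.2]
ft_force: [2.8, -4.0, -3.8]
width: 14.7
```

```bash
python3 -m inch '[{"xyz":[0.5,0.3,0.4],"rot":[0,0,0]},{"xyz":[1,0.3,0.4],"rot":[0,0,0]},{"xyz":[1,0.3,0.4],"rot":[0,0,0]}]' | grep -E "ee_pos|ft|width"
```

```text
ee_pos: [503.5, 22.9, 80.8]
ft_force: [0.3, -0.9, -1.4]
width: 14.9
```

```bash
python3 -m inch '[{"xyz":[0.5,0,0],"rot":[0,0,0]},{"xyz":[1,0,0],"rot":[0,0,0]},{"xyz":[1,0,0],"rot":[0,0,0]}]' | grep -E "ee_pos|ft|width"
```

```text
ee_pos: [503.7, 23.8, 80.8]
ft_force: [0.1, -0.6, -0.8]
width: 14.4
```

```bash
python3 -m inch '[{"xyz":[0.5,0,0],"rot":[0,0,0]},{"xyz":[1,0,0],"rot":[0,0,0]},{"xyz":[1,0,0],"rot":[0,0,0]}]' | grep -E "ee_pos|ft|width"
```

```text
ee_pos: [504.0, 24.7, 80.8]
ft_force: [-0.9, -0.7, -1.2]
width: 14.5
```

```bash
python3 -m inch '[{"xyz":[0.5,0,0],"rot":[0,0,0]},{"xyz":[1,0,0],"rot":[0,0,0]},{"xyz":[1,0,0],"rot":[0,0,0]}]' | grep -E "ee_pos|ft|width"
```

```text
ee_pos: [504.1, 25.4, 80.7]
ft_force: [-0.9, -4.3, -1.4]
width: 14.5
```

```bash
python3 -m inch '[{"xyz":[0.3,0,0],"rot":[0,0,0]},{"xyz":[0.6,0,0],"rot":[0,0,0]},{"xyz":[0.6,0,0],"rot":[0,0,0]}]' | grep -E "ee_pos|ft|width"
```

```text
ee_pos: [504.1, 25.7, 80.7]
ft_force: [-1.3, -7.0, -0.9]
width: 14.7
```

```bash
python3 -m inch '[{"xyz":[0.3,0,0],"rot":[0,0,0]},{"xyz":[0.6,0,0],"rot":[0,0,0]},{"xyz":[0.6,0,0],"rot":[0,0,0]}]' | grep -E "ee_pos|ft|width"
python3 - <<'E'
from h import *
im=ctrl.get_image("wrist")[...,::-1];cv2.imwrite("pics/w5.png",im);print(ctrl.get_obs()['ft_force'])
E
```

```text
ee_pos: [504.0, 26.0, 80.7]
ft_force: [-1.8, -7.5, -1.3]
width: 14.4
[-0.21572698 -8.51527066 -1.11799   ]
```

View pics/w5.png

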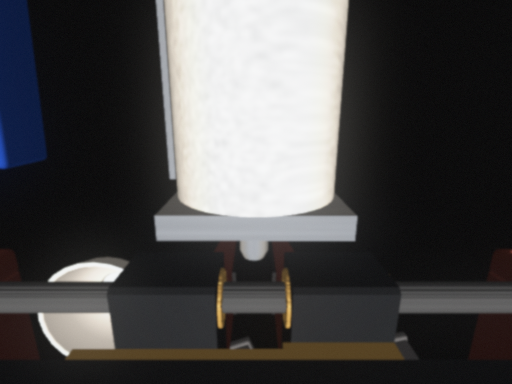

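The axle's tail shows at about (254,261), close to the plate's outer edge at row 238. The fingers hold it clear of the plate.

```bash
python3 -m inch '[{"xyz":[0.4,0,0],"rot":[0,0,0]},{"xyz":[0.8,0,0],"rot":[0,0,0]},{"xyz":[0.8,0,0],"rot":[0,0,0]}]' | grep -E "ee_pos|ft|width"
python3 - <<'E'
from h import *
m=ctrl.camera_model("wrist");E=np.array([505.8,41.5]);d=np.array([.1503,.9886])
for px,z in(([254,261],98),([254,238],120)): print((plane(m,[px],z)[0][:2]-E)@d)
E
```

```text
ee_pos: [504.1, 26.5, 80.6]
ft_force: [-1.6, -10.4, -0.5]
width: 14.5
-21.675337274582304
1.9049053598885568
```

```bash
python3 -m inch '[{"xyz":[0,0,0],"rot":[0,0,0]},{"xyz":[0,0,0],"rot":[0,0,0]},{"xyz":[0,0,0],"rot":[0,0,0]},{"xyz":[0,0,0],"rot":[0,0,0]},{"xyz":[0,0,0],"rot":[0,0,0]},{"xyz":[0,0,0],"rot":[0,0,0]}]' 130
python3 -m inch '[{"xyz":[-10,0,0],"rot":[0,0,0]},{"xyz":[-30,0,0],"rot":[0,0,0]},{"xyz":[-60,0,0],"rot":[0,0,0]},{"xyz":[-60,0,-40],"rot":[0,0,0]},{"xyz":[-60,0,-80],"rot":[0,0,0]},{"xyz":[-60,0,-110],"rot":[0,0,0]},{"xyz":[-60,0,-110],"rot":[0,0,0]},{"xyz":[-60,0,-110],"rot":[0,0,0]}]'
python3 - <<'E'
from h import *
m=ctrl.camera_model("wrist");im=ctrl.get_image("wrist")[...,::-1];cv2.imwrite("pics/w6.png",im);np.save("w6.npy",m)
E
```

```text
t: 17.2
ee_pos: [504.7, 27.8, 80.9]
orientation: [-2.382, -2.047, 0.0]
ft_force: [-0.9, -0.1, -0.3]
width: 43.2
grasp_force: 0.0
t: 17.87
ee_pos: [496.6, -32.4, 192.5]
orientation: [2.382, 2.045, 0.004]
ft_force: [0.1, -1.1, -0.7]
width: 42.9
grasp_force: 0.0
```

View pics/w6.png

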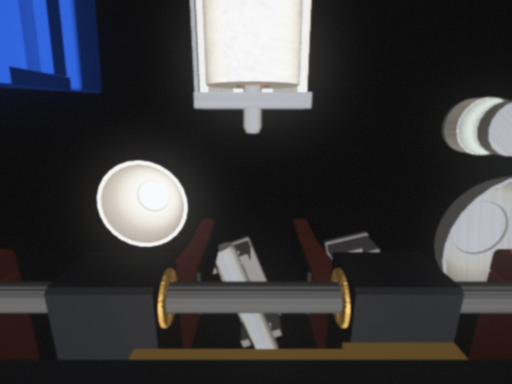

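The axle stays in the dispenser with its tail at about (253,132), in front of the plate edge at row 108. The bystanders are unmoved and the gripper is clear. I'll check how far the tail stands out, then hand in.

```bash
python3 - <<'E'
from h import *
m=np.load("w6.npy",allow_pickle=True).item();E=np.array([505.8,41.5]);d=np.array([.1503,.9886])
s=[(plane(m,[px],z)[0][:2]-E)@d for px,z in(([253,132.5],99),([253,108],120))]; print(s)
if 10<s[1]-s[0]<31: print(ctrl.close_job())
E
```

```text
[np.float64(-19.775643731194098), np.float64(0.1449492323825339)]
the job is handed in; nothing more can be done
None
```

The job is handed in: the axle runs through the open plate and the roll into the far socket. I pressed it to about 10 N against what felt like the stop, then let go. About 20 mm stands out at the open end, and the pin, bowls and jar were not touched. The hand-in gave no verdict.

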